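# Draw a carriage ball and hold it ready at the lamp carriage

### The arm

A 6-joint arm with a two-finger parallel gripper is mounted at the origin on the work surface. World frame = base frame: x ahead of the robot, y to its left, z up, the work surface at z = 0. Lengths are in m, angles in rad, forces in N, time in s.
With the tool pointing down it reaches from about 0.375 to 0.9 m from the base axis. Payload 3.1 kg.
Tool frame: the origin (TCP) lies midway between the tips of the shut fingers; the grasp point (between the pads) lies 19 mm behind it (arm.tcp_to_grasp is the distance from the TCP to the grasp point, in m); z points along the fingers, y is the line along which they close (so a half turn about z gives the same grasp; the last joint's range is limited). The gripper opens to 85 mm and grips with 20 to 120 N. Pads are 22 mm wide; open, the fingers measure 114 mm over their backs; the gripper's body (76 mm by 85 mm) begins 54 mm behind the grasp point. The pads swing forward as they close: fully open they stand 13 mm farther back than shut.
Start: joints at [0.953, 0.527, 1.433, -0, 1.181, -0.178], TCP at [0.266, 0.566, 0.231] pointing down, gripper open.
Joint ranges: [-3.08, 3.08], [-0.75, 2.2], [0.22, 2.44], [-1.43, 4.57], [0, 2.65], [-2.85, 2.85]. Speed limits (rad/s): [2.79, 2.79, 3.14, 3.14, 3.14, 3.14].

### API

Orientations are given as a rotation vector (axis times angle).
In Python, from bench import arm gives the robot as it stands.
- The arm moves only by the shell command python3 drive.py FILE, which reads ROWS from the file FILE. ROWS is a JSON list that holds a single list of rows (three levels of brackets), with 1 to 5 rows, each of 5 numbers: the finger opening in m, then dx, dy, dz in units of 5 mm, then a turn about the tool's z in units of 0.05 rad; each row shifts and turns the commanded pose from where the row before left it, along the tool's axes as they then stand; what a row does not reach is not made up. A row lasts 1/10 s, in which the tool goes at most 0.05 m and 0.15 rad, less where a joint would pass 70% of its speed; a pose out of reach is approached as far as the arm can. The fingers move at their own pace and stop on an object; the grip force is fixed at half the most. Time passes only in rows, so rows that do not move let the fingers close. It prints the time, the measured TCP pose, the force, the opening and the grip force at its end. Input that does not fit is refused with a message, and nothing moves.
- arm.get_state(): the state, without advancing time (a new reading comes with each control period).
- arm.camera(name): name is "scene" or "top"; returns a dict with "pixels" (480x640x3 uint8, red, green, blue), "depth" (480x640 float32, m along the optical axis (not along the pixel's ray), 0 where there is no reading), "fx", "fy", "cx", "cy" (pixels), "R" (3x3) and "t" (3): a world point X has camera coordinates R X + t. Camera axes: x right, y down, z forward; pixel columns grow to the right and rows downward; lengths in m; the calibration is good to about 2 mm. A picture is of the moment at which its call begins.
- arm.sign_off(): hands the job in; it is judged then, once.
The state is a dict: "clock": time; "joint_pos": joint angles; "joint_velocities": joint speeds; "tau": joint torques, N m; "tool_pos": TCP position; "ee_rot": TCP orientation; "contact_force": force on the tool from outside, world axes, zero at the start; "moment": the same for the moment, N m; "opening": finger opening in m; "finger_force": force on a finger pad.
Only numpy, scipy, OpenCV 4.12 (cv2) and the standard library are available. Lean on these libraries where they do the work, as an engineer would, in place of code of your own. Each camera call takes 0.05 s, during which the arm holds its last target. There are 200 camera calls.

### The job

Draw one ball for the lamp carriage: pull the dispenser's slide knob fully out until it snaps over, then push it fully home, so that the one ball runs down the chute and comes to rest in the middle of the dish. Lift the dish clear of the counter by its handle before turning it, then turn it a quarter turn anticlockwise (seen from above) from the way it stood, keeping it level and the ball in its middle. Finish while still holding the dish, still and level, with its pouring lip just above the open ball socket of the carriage without touching it, ready to be tipped; leave the other things on the counter where they are.

Things in the scene. Friction and masses are not known exactly. Their poses are not given: they have to be found in the camera images.
- dispenser: ball dispenser, fixed, place and yaw vary: aluminium slide valve 90 x 60 mm on pillars over a steel foot 150 x 96 mm, 115 mm high; on it an upright cage of rods full of 16 mm steel balls, 29 mm wide, up to 212 mm high, 20 mm in front of the origin. Origin: centre of the foot's underside, z up; the knob sticks out to its -x, the chute to its +y, ending 53 mm from the origin, 50 mm above the counter
- slide (a joint): dispenser's slide, m: 0 = fully home, 0.030 = fully out; the knob moves along the dispenser's -x. A spring ball rides over a hump on it: 4 to 7 N to leave either end; past the middle it snaps on to the other end and stays. Out: one ball drops 16 mm into the slide within 0.5 s. Home: that ball drops into the chute and rolls to the dish, swinging there for about 3 s
- knob (a point): middle of the slide's black round knob, 25 mm across (29 mm at its front flange), 22 mm long, its axis along the dispenser's x, on a 12 mm steel rod; 95 mm in front of the dispenser's origin when home, 100 mm above the counter; room on both sides to pinch it from above across its width
- ball0_center (a point): centre of the lowest ball, 16 mm steel, 17 g: the one that is drawn. At the start it lies in the cage of rods, on the slide
- ball1_center (a point): centre of the next ball above it, which must not be drawn
- dish: loose sheet-metal dish, about 150 g (varies), 117 mm across the rim, 28 mm high, its conical floor falling 10 degrees to the middle, on a 70 mm foot beside the dispenser, below the chute's end. Origin: centre of its underside, z up, x from the handle across the middle to the pouring lip; at the start x is that of the dispenser within 0.06 rad (handle on the knob's side)
- dish_middle (a point): lowest point of the dish's floor, on its axis, 4 mm above its underside
- dish_lip (a point): tip of the dish's pouring lip, 71 mm from the dish's axis along its +x, 20.5 mm above its underside
- dish_grip (a point): place to grip the handle: a straight flat-sided bar 14 mm wide (dish y), 18 mm high (24 to 42 mm above the dish's underside), from 61 to 136 mm from the axis along the dish's -x; this point is at mid height (33 mm), 84 mm from the axis. Dish and ball pull on the grip with up to 0.17 N m: grip with 60 N or more
- carriage: lamp carriage of a lamphouse, fixed to the counter at a place and yaw that vary: aluminium base 150 x 110 mm, two steel rods along x, a grey saddle 46 mm high with the ball socket on its -y side and a lamp clamp (a post with a copper ring, 145 mm high) on its +y side. Origin at the centre of its underside, z up
- socket (a point): centre of the open mouth of the ball socket, a steel ring 38 mm across with a 24 mm hole, its rim 60 mm above the counter; the lamp clamp begins 53 mm from it towards the carriage's +y
- cathode_cap: bystander, loose: bronze cap 40 mm across, 36 mm high; origin at the centre of its underside
- standoff: bystander, loose: ribbed white ceramic standoff 34 mm across, 52 mm high, upright; origin at the centre of its underside
- hex_driver: bystander, loose: hex driver 210 mm long, 29 mm high, lying on the counter, red handle to its -x, blade to its +x; origin below the joint of handle and blade
- saucer: bystander, loose: plain steel bowl without handle or lip, 84 mm across, 22 mm high; origin at the centre of its underside
- cleaner: bystander, loose: spray can 64 mm across, 150 mm high, upright; origin at the centre of its underside

How it is judged:
By the outcome, as a careful person would: the job done as asked, in the order asked, and still so for the second after the job is handed in, while the arm keeps its last pose, push and grip.
It also fails if it takes over 61 s, if anything falls off the work surface, if the arm or the gripper's body presses on something with over 40 N, if the wrist force passes 120 N, or if a joint passes its speed limit or range.

## Working session

There is one attempt and no reset: what is moved stays moved. The work goes in short steps, Python scripts to look and compute and a shell command to move; the robot and the scene stay as the last step left them, time stands still between calls to the robot, and variables do not carry over. Pictures are saved under pics/ and viewed, at most 10 in all, crops included, and the job is handed in when it is done.

```bash
ls; mkdir -p pics; python3 - <<'E'
from bench import arm
import cv2,numpy as np
for n in("scene","top"):
    c=arm.camera(n); cv2.imwrite(f"pics/{n}0.png",c["pixels"][:,:,::-1]); np.savez(f"{n}0.npz",**c)
    print(n,c["fx"],c["fy"],c["cx"],c["cy"],-np.array(c["R"]).T@c["t"],np.round(c["R"],3).tolist())
print(arm.get_state())
E
```

```text
bench.py
drive.py
pics
scene 456.52814793730386 456.52814793730386 317.91239741834954 248.42506880639854 [0.85070351 0.43523845 0.83571592] [[-0.861, 0.508, 0.008], [0.383, 0.66, -0.647], [-0.334, -0.554, -0.763]]
top 468.74611160697407 468.74611160697407 325.24399296439356 242.75216938170718 [ 0.47882902 -0.0679005   1.0254447 ] [[0.01, -1.0, 0.017], [-0.996, -0.011, -0.09], [0.09, -0.016, -0.996]]
{'clock': 0.1, 'joint_pos': array([ 9.52486375e-01,  5.28391969e-01,  1.43375838e+00,  2.35911739e-05,
        1.18139481e+00, -1.78476826e-01]), 'joint_velocities': array([-0.00032007, -0.0023028 , -0.00212172,  0.00201159, -0.00234814,
       -0.00044056]), 'tau': array([-1.13178680e-04, -4.43304563e+01, -1.78585804e+01, -2.32885122e-04,
        3.92213085e-03, -4.34129660e-06]), 'tool_pos': array([0.26569971, 0.56501226, 0.23042496]), 'ee_rot': array([-6.85176632e-01, -3.06516632e+00,  2.81279723e-03]), 'contact_force': array([ 0.72267433, -0.25191472, -0.69307705]), 'moment': array([-0.00770982,  0.00040717, -0.00304457]), 'finger_force': 0.0, 'opening': 0.08537979596384941}
```

View pics/top0.png

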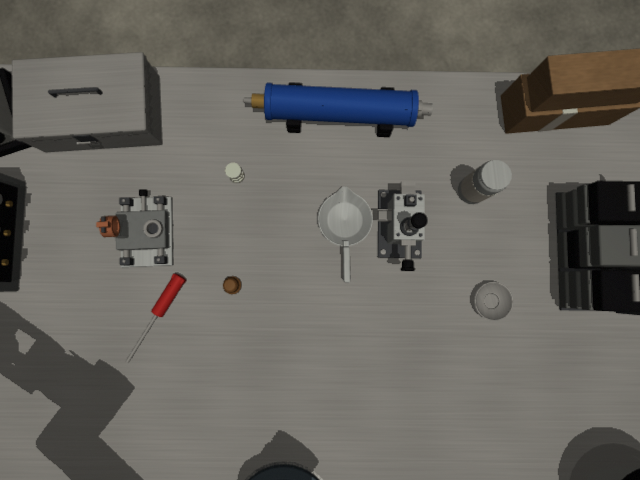

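View pics/scene0.png

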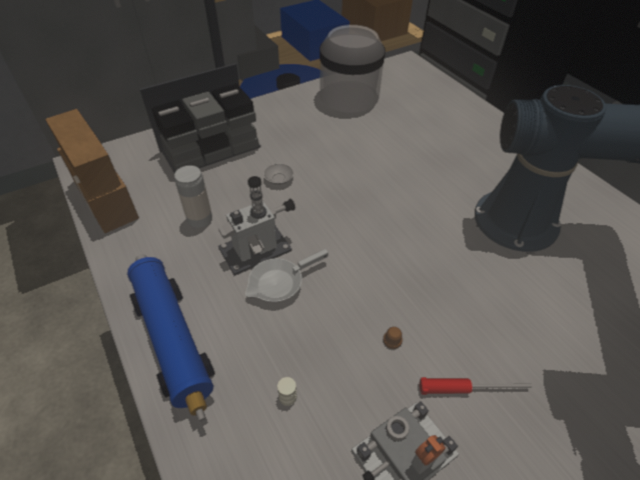

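The top view shows the dispenser at about (402,225) with its knob at (407,265). The dish is at (345,218), its handle runs down to (346,280) and its lip is at (345,187). The carriage socket is at (152,229). In the scene view the knob is at (289,206), the dish at (275,283), and the socket at (398,427). Next I'll zoom in on these.

```bash
cat > h.py <<'E'
import numpy as np,cv2
from bench import arm
def load(n): return dict(np.load(n+".npz"))
def ray(c,u,v):
    d=c["R"].T@np.array([(u-c["cx"])/c["fx"],(v-c["cy"])/c["fy"],1.]); return -c["R"].T@c["t"],d
def plane(c,u,v,z):
    o,d=ray(c,u,v); return o+d*(z-o[2])/d[2]
def tri(a,pa,b,pb):
    o1,d1=ray(a,*pa);o2,d2=ray(b,*pb)
    s=np.linalg.lstsq(np.c_[d1,-d2],o2-o1,rcond=None)[0]
    p,q=o1+s[0]*d1,o2+s[1]*d2
    return (p+q)/2,np.linalg.norm(p-q)
def dep(c,u,v):
    o,d=ray(c,u,v); return o+d*c["depth"][int(round(v)),int(round(u))]
def proj(c,X):
    p=c["R"]@X+c["t"]; return c["fx"]*p[0]/p[2]+c["cx"],c["fy"]*p[1]/p[2]+c["cy"]
E
python3 - <<'E'
from h import *
t=load("top0")["pixels"];s=load("scene0")["pixels"]
def cr(im,x,y): return cv2.resize(im[y:y+75,x:x+100],(400,300),interpolation=cv2.INTER_CUBIC)
def cr2(im,x,y): return cv2.resize(im[y:y+100,x:x+133],(400,300),interpolation=cv2.INTER_CUBIC)
a=np.hstack([cr2(t,310,180),cr2(s,215,170)]);b=np.hstack([cr(t,95,190),cr(s,350,400)])
o=np.vstack([a,b]);o=np.clip(o.astype(float)*1.3,0,255).astype(np.uint8)
cv2.imwrite("pics/crop1.png",o[:,:,::-1])
E
```

```text
(no output)
```

View pics/crop1.png

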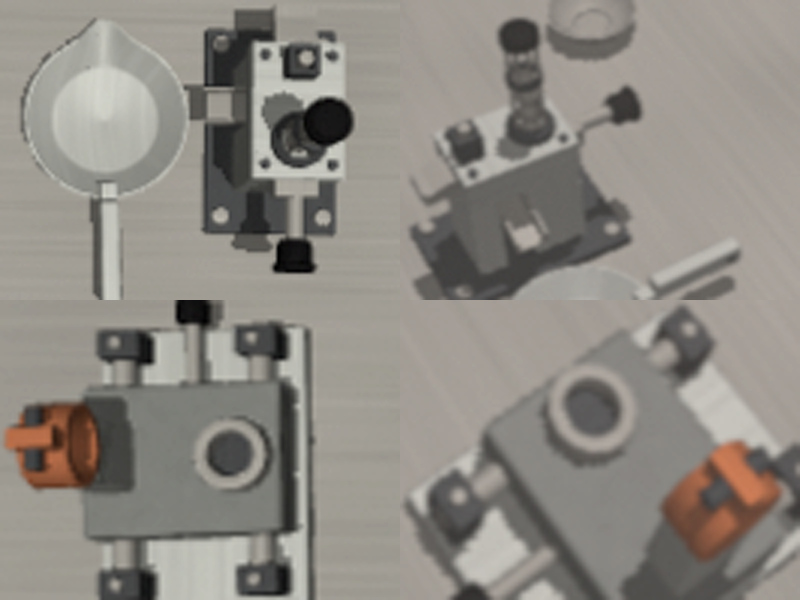

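The crop shows the knob centre at top (407.6,265) and scene (289,205). The socket centre is at top (152.5,228.3) and scene (397.7,426.7). The lip tip is at top (344,187), and the handle runs down from the rim.

```bash
python3 - <<'E'
from h import *
np.set_printoptions(precision=4,suppress=True)
t=load("top0");s=load("scene0")
for n,a,b in(("knob",(407.5,265),(288.8,205.2)),("socket",(152.5,228.3),(397.7,426.7))):
    print(n,*tri(t,a,s,b),dep(t,*a),dep(s,*b))
def cloud(c):
    v,u=np.mgrid[:480,:640]; d=np.stack([(u-c["cx"])/c["fx"],(v-c["cy"])/c["fy"],np.ones(u.shape)],-1)*c["depth"][...,None]
    return (d-c["t"])@c["R"]
Pt,Ps=cloud(t),cloud(s)
# top mask of dish by brightness/height
win=np.zeros((480,640),bool);win[180:290,310:374]=1
m=win&(Pt[...,2]>.008)&(Pt[...,2]<.06)
h=m.copy();h[:252]=0
P=Pt[h];print("handle n",len(P),"z",np.percentile(P[:,2],[5,50,95]))
P=P[P[:,2]>.035]
for lo in np.arange(P[:,0].min(),P[:,0].max(),.012):
    q=P[(P[:,0]>=lo)&(P[:,0]<lo+.012)];print(len(q),q.mean(0),np.ptp(q[:,1]))
# dish rim
r=m.copy();r[246:]=0;v,u=np.nonzero(r)
cs,_=cv2.findContours(r.astype(np.uint8),cv2.RETR_EXTERNAL,cv2.CHAIN_APPROX_NONE)
k=max(cs,key=cv2.contourArea)[:,0]
X=np.array([plane(t,*p,.028) for p in k])
X2=X[(X[:,0]<np.percentile(X[:,0],75))]
A=np.c_[2*X2[:,:2],np.ones(len(X2))]
sol=np.linalg.lstsq(A,(X2[:,:2]**2).sum(1),rcond=None)[0]
print("dish c",sol[:2],"R",np.sqrt(sol[2]+sol[0]**2+sol[1]**2),"rim z",np.sort(Pt[r][:,2])[-30:].mean())
i=X[:,0].argmax();print("lip",X[i],tri(t,(344.2,187.3),s,(247,297)))
# handle points in scene
w=np.zeros((480,640),bool);w[245:275,295:332]=1
q=Ps[w&(Ps[...,2]>.035)&(Ps[...,2]<.06)];print("scene handle",len(q),q.mean(0),np.percentile(q[:,2],[5,50,95]))
d=q[:,:2]-q[:,:2].mean(0);print("dir",np.linalg.svd(d,full_matrices=0)[2][0], "end",q[q[:,0].argmin()])
# valve top plate in both
for n,Q in(("t",Pt),("s",Ps)):
    e=(abs(Q[...,0]-.5)<.12)&(abs(Q[...,1]+.24)<.09)&(abs(Q[...,2]-.115)<.006)
    print(n,e.sum(),"z",np.median(Q[...,2][e]),cv2.minAreaRect(Q[e][:,:2].astype(np.float32)))
    e=(abs(Q[...,0]-.4)<.06)&(abs(Q[...,1]+.24)<.06)&(abs(Q[...,2]-.105)<.02)&(Q[...,0]<.435)
    print(" knob",e.sum(),Q[e].min(0),Q[e].max(0))
    e=(abs(Q[...,0]-.49)<.12)&(abs(Q[...,1]-.3)<.12)&(abs(Q[...,2]-.046)<.006)
    print(" saddle",e.sum(),cv2.minAreaRect(Q[e][:,:2].astype(np.float32)))
    e=(abs(Q[...,0]-.49)<.05)&(abs(Q[...,1]-.29)<.05)&(abs(Q[...,2]-.060)<.006)
    print(" ring",e.sum(),Q[e].mean(0),Q[e].min(0),Q[e].max(0))
E
```

```text
knob [ 0.5201 -0.2461  0.0987] 0.0002845728881499627 [ 0.5195 -0.2431  0.1148] [ 0.523  -0.2398  0.1054]
socket [0.5928 0.2752 0.0542] 4.87613017836051e-06 [0.5933 0.2768 0.0496] [0.5903 0.2737 0.0467]
handle n 211 z [0.037  0.0421 0.0452]
44 [ 0.4935 -0.1291  0.0419] 0.014606047543929926
41 [ 0.5056 -0.1296  0.0423] 0.013257506564707089
36 [ 0.5183 -0.1286  0.0418] 0.010844304058644366
34 [ 0.5301 -0.1279  0.0423] 0.012498310095255608
41 [ 0.5415 -0.1274  0.0422] 0.01270304255488354
7 [ 0.5487 -0.1274  0.0425] 0.012598616962673073
dish c [ 0.6223 -0.1258] R 0.05753568675306097 rim z 0.0330657335849144
lip [ 0.6927 -0.1231  0.028 ] (array([ 0.6933, -0.1242,  0.0086]), np.float64(0.0015924699656196027))
scene handle 195 [ 0.5273 -0.1257  0.0406] [0.0363 0.0409 0.0435]
dir [0.9997 0.0249] end [ 0.4882 -0.1308  0.0381]
t 594 z 0.11526342448715227 ((0.5648593306541443, -0.24606241285800934), (0.11026176810264587, 0.060181159526109695), 0.11929125338792801)Traceback (most recent call last):
  File "<stdin>", line 37, in <module>
    return umr_minimum(a, axis, None, out, keepdims, initial, where)
ValueError: zero-size array to reduction operation minimum which has no identity
```

```bash
python3 - <<'E'
from h import *
from scipy.spatial.transform import Rotation as Ro
np.set_printoptions(precision=4,suppress=True)
t=load("top0");s=load("scene0")
def tc(x,y): return 310+(x+.5)/3.0075-.5,180+(y+.5)/3-.5
# valve plate corners (z .115) from top crop
for p in((253,42),(344,44),(345,178),(249,178)): print("valve",plane(t,*tc(*p),.115)[:2])
for p in((206,32),(206,232),(337,232)): print("foot",plane(t,*tc(*p),.006)[:2])
def cc(x,y): return 95+(x+.5)/4-.5,190+(y-300+.5)/4-.5
for p in((90,388),(281,378),(281,531),(84,538)): print("saddle",plane(t,*cc(*p),.046)[:2])
# ring by bright mask: ellipse fits in both views
for n,c,(x,y) in(("top",t,(152,228)),("scene",s,(398,427))):
    g=cv2.cvtColor(c["pixels"],cv2.COLOR_RGB2GRAY).astype(int);w=g[y-15:y+16,x-15:x+16]
    m=(w>np.percentile(w,50)+25)
    m=m.astype(np.uint8);n_,l,st,ce=cv2.connectedComponentsWithStats(m)
    for i in range(1,n_):
        if st[i,4]>60:
            k=max(cv2.findContours((l==i).astype(np.uint8),0,1)[0],key=len)
            e=cv2.fitEllipse(k);print(n,st[i],e[0][0]+x-15,e[0][1]+y-15,e[1],e[2],plane(c,e[0][0]+x-15,e[0][1]+y-15,.06))
st=arm.get_state();R=Ro.from_rotvec(st["ee_rot"]).as_matrix();print(R)
goal=np.array([.520,-.2458,.25]);d=goal-st["tool_pos"]
print("tool delta",R.T@d,"yaw of tool y",np.arctan2(R[1,1],R[0,1]))
E
```

```text
valve [ 0.66   -0.2167]
valve [ 0.6595 -0.2767]
valve [ 0.5708 -0.2765]
valve [ 0.5701 -0.2138]
foot [ 0.6887 -0.2   ]
foot [ 0.5412 -0.1999]
foot [ 0.5422 -0.2953]
saddle [0.628  0.3533]
saddle [0.6346 0.254 ]
saddle [0.554  0.2507]
saddle [0.5492 0.3525]
[[-0.9048  0.4258 -0.0011]
 [ 0.4258  0.9048 -0.0016]
 [ 0.0004 -0.0019 -1.    ]]
tool delta [-0.5753 -0.6254 -0.0186] yaw of tool y 1.1309545766466145
```

The rows are not in the units I measure in: shifts go in units of 5 mm and turns go in units of 0.05 rad. I convert before sending: -0.046 m is -9.2, -0.014 m is -2.8, -0.147 rad is -2.94.

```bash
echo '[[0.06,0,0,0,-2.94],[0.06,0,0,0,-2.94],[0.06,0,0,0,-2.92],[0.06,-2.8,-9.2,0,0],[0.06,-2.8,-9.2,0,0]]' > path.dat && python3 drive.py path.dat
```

```text
refused: ROWS must be a list holding one list of rows, three levels of brackets. Nothing was moved.
```

Wrong form. The message asks for a list holding one list of rows, three levels of brackets, so I'll send the same numbers that way.

```bash
echo '[[[0.06,0,0,0,-2.94],[0.06,0,0,0,-2.94],[0.06,0,0,0,-2.92],[0.06,-2.8,-9.2,0,0],[0.06,-2.8,-9.2,0,0]]]' > path.dat && python3 drive.py path.dat
echo '[[[0.06,-2.8,-9.2,0,0],[0.06,-2.8,-9.2,0,0],[0.06,-2.8,-9.2,0,0],[0.06,-2.8,-9.2,0,0],[0.06,-2.8,-9.2,0,0]]]' > path.dat && python3 drive.py path.dat
echo '[[[0.06,-2.8,-9.2,0,0],[0.06,-2.8,-9.2,0,0],[0.06,-2.8,-9.2,0,0],[0.06,-2.8,-9.2,0,0],[0.06,-2.8,-9.2,0,0]]]' > path.dat && python3 drive.py path.dat
```

```text
clock: 0.6
tool_pos: [0.2938, 0.473, 0.2305]
ee_rot: [0.005, -3.141, 0.001]
contact_force: [1.5, -0.4, 0.6]
opening: 0.0601
finger_force: 0.0
clock: 1.1
tool_pos: [0.3641, 0.2417, 0.2312]
ee_rot: [0.001, -3.141, 0.0]
contact_force: [0.6, -0.2, -0.4]
opening: 0.0601
finger_force: 0.0
clock: 1.6
tool_pos: [0.4342, 0.0116, 0.2313]
ee_rot: [-0.0, -3.141, -0.0]
contact_force: [1.3, 0.6, -0.1]
opening: 0.0602
finger_force: 0.0
```

In the tool's units: -0.05 m is -10, -0.016 m is -3.2.

```bash
echo '[[[0.06,-3.2,-10,0,0],[0.06,-3.2,-10,0,0],[0.06,-3.2,-10,0,0],[0.06,-3.2,-10,0,0],[0.06,-3.2,-10,0,0]]]' > path.dat && python3 drive.py path.dat
echo '[[[0.06,-0.8,-1.4,4,0],[0.06,0,0,6,0],[0.06,0,0,4,0],[0.06,0,0,0,0]]]' > path.dat && python3 drive.py path.dat
python3 - <<'E'
from h import *
for n in("top","scene"):
    c=arm.camera(n); np.savez(n+"1",**c)
    x,y=(355,180) if n=="top" else (230,120)
    o=cv2.resize(c["pixels"][y:y+120,x:x+100],(400,480),interpolation=cv2.INTER_CUBIC)
    globals()[n]=o
cv2.imwrite("pics/k1.png",np.clip(np.hstack([top,scene])[:,:,::-1]*1.3,0,255))
E
```

```text
clock: 2.1
tool_pos: [0.5104, -0.2265, 0.2309]
ee_rot: [-0.001, -3.141, -0.001]
contact_force: [0.5, -0.4, 0.2]
opening: 0.0599
finger_force: 0.0
clock: 2.5
tool_pos: [0.5121, -0.2303, 0.1581]
ee_rot: [-0.001, -3.135, -0.007]
contact_force: [-1.0, 0.6, 0.4]
opening: 0.0599
finger_force: 0.0[ WARN:0@4.042] global loadsave.cpp:1063 imwrite_ Unsupported depth image for selected encoder is fallbacked to CV_8U.
```

View pics/k1.png

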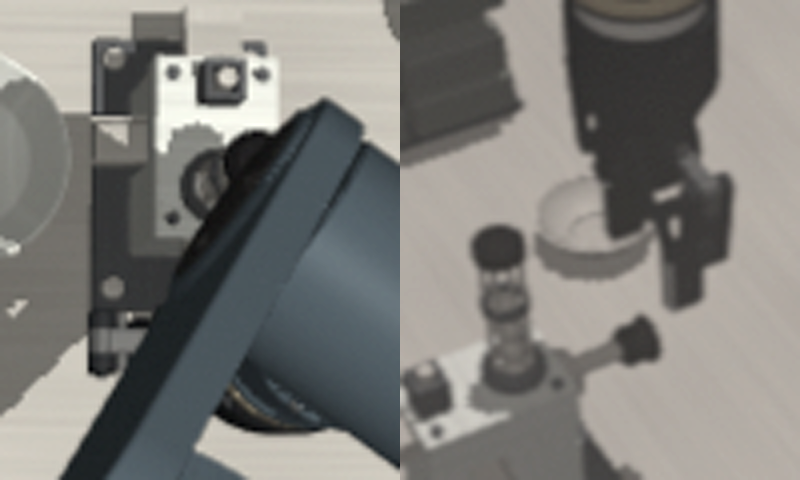

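The view shows the open fingers above and slightly behind the knob (scene crop 640,340), clear of the cage. Next I correct the alignment, descend and close.

In the tool's units: -0.0155 m is -3.1, -0.007 m is -1.4.

```bash
echo '[[[0.06,-1.4,-3.1,0,0],[0.06,0,0,0,0]]]' > path.dat && python3 drive.py path.dat
echo '[[[0.06,0,0,6,0],[0.06,0,0,6,0],[0.06,0,0,3.6,0],[0.06,0,0,0,0]]]' > path.dat && python3 drive.py path.dat
```

```text
clock: 2.8
tool_pos: [0.5235, -0.2492, 0.1632]
ee_rot: [0.0, 3.137, -0.006]
contact_force: [0.5, 0.1, 0.2]
opening: 0.0602
finger_force: 0.0
clock: 3.2
tool_pos: [0.5201, -0.2457, 0.082]
ee_rot: [0.001, -3.138, -0.004]
contact_force: [-0.2, 0.4, 0.0]
opening: 0.0601
finger_force: 0.0
```

In the tool's units: 0.001 m is 0.2.

```bash
echo '[[[0,0,0,0.2,0],[0,0,0,0,0],[0,0,0,0,0],[0,0,0,0,0],[0,0,0,0,0]]]' > path.dat && python3 drive.py path.dat
echo '[[[0,0,0,0,0],[0,0,0,0,0]]]' > path.dat && python3 drive.py path.dat
```

```text
clock: 3.7
tool_pos: [0.522, -0.2443, 0.0844]
ee_rot: [0.003, 3.14, 0.006]
contact_force: [2.8, 7.8, 6.5]
opening: 0.0232
finger_force: 58.5
clock: 3.9
tool_pos: [0.5221, -0.2443, 0.0844]
ee_rot: [0.003, 3.14, 0.006]
contact_force: [2.4, 8.2, 6.7]
opening: 0.0231
finger_force: 58.5
```

```bash
echo '[[[0,0,0.3,-0.4,0],[0,1.6,0,0,0],[0,1.6,0,0,0],[0,1.6,0,0,0],[0,1.2,0,0,0]]]' > path.dat && python3 drive.py path.dat
echo '[[[0,0.6,0,0,0],[0,0,0,0,0]]]' > path.dat && python3 drive.py path.dat
```

```text
clock: 4.4
tool_pos: [0.4926, -0.244, 0.0846]
ee_rot: [0.003, 3.139, 0.003]
contact_force: [4.7, 6.2, -4.7]
opening: 0.0233
finger_force: 61.0
clock: 4.6
tool_pos: [0.4922, -0.2441, 0.0847]
ee_rot: [0.006, 3.133, 0.002]
contact_force: [12.9, 8.4, -10.0]
opening: 0.0232
finger_force: 60.5
```

```bash
echo '[[[0,-0.6,0,-0.2,0],[0,0,0,0,0],[0,0,0,0,0],[0,0,0,0,0],[0,0,0,0,0]]]' > path.dat && python3 drive.py path.dat
echo '[[[0,0,0,0,0],[0,0,0,0,0],[0,0,0,0,0]]]' > path.dat && python3 drive.py path.dat
echo '[[[0,-1.6,0,0,0],[0,-1.6,0,0,0],[0,-1.6,0,0,0],[0,-1.2,0,0,0],[0,-0.6,0,0,0]]]' > path.dat && python3 drive.py path.dat
echo '[[[0,0,0,0,0]]]' > path.dat && python3 drive.py path.dat
```

```text
clock: 5.1
tool_pos: [0.4922, -0.244, 0.0847]
ee_rot: [0.003, 3.14, 0.004]
contact_force: [6.7, 4.6, -10.9]
opening: 0.0234
finger_force: 60.4
clock: 5.4
tool_pos: [0.4922, -0.244, 0.0847]
ee_rot: [0.003, 3.14, 0.004]
contact_force: [6.3, 5.6, -11.5]
opening: 0.0228
finger_force: 60.4
clock: 5.9
tool_pos: [0.5215, -0.2442, 0.0846]
ee_rot: [-0.001, -3.135, -0.006]
contact_force: [-3.8, 1.2, -6.3]
opening: 0.023
finger_force: 60.8
clock: 6.0
tool_pos: [0.5222, -0.2442, 0.0846]
ee_rot: [-0.0, -3.136, -0.005]
contact_force: [-4.7, 2.9, -6.0]
opening: 0.0231
finger_force: 60.8
```

In the tool's units: -0.002 m is -0.4.

```bash
echo '[[[0,-0.4,0,0,0],[0.06,0,0,0,0],[0.06,0,0,0,0],[0.06,0,0,0,0]]]' > path.dat && python3 drive.py path.dat
echo '[[[0.06,0,0,-8,0],[0.06,0,0,-10,0],[0.06,0,0,-8,0],[0.06,6,0,0,0],[0.06,6,0,0,0]]]' > path.dat && python3 drive.py path.dat
python3 - <<'E'
from h import *
o=[]
for n in("top","scene"):
    c=arm.camera(n); np.savez(n+"2",**c)
    x,y=(310,170) if n=="top" else (225,160)
    o.append(cv2.resize(c["pixels"][y:y+145,x:x+110],(400,527),interpolation=cv2.INTER_CUBIC))
cv2.imwrite("pics/k2.png",np.clip(np.hstack(o)[:,:,::-1]*1.3,0,255).astype(np.uint8))
E
```

```text
clock: 6.4
tool_pos: [0.5284, -0.247, 0.0867]
ee_rot: [-0.001, 3.137, -0.005]
contact_force: [0.4, 0.9, -0.5]
opening: 0.0599
finger_force: 0.0
clock: 6.9
tool_pos: [0.4681, -0.2471, 0.2182]
ee_rot: [-0.003, 3.135, -0.009]
contact_force: [-1.5, 0.3, -0.4]
opening: 0.0598
finger_force: 0.0
```

View pics/k2.png

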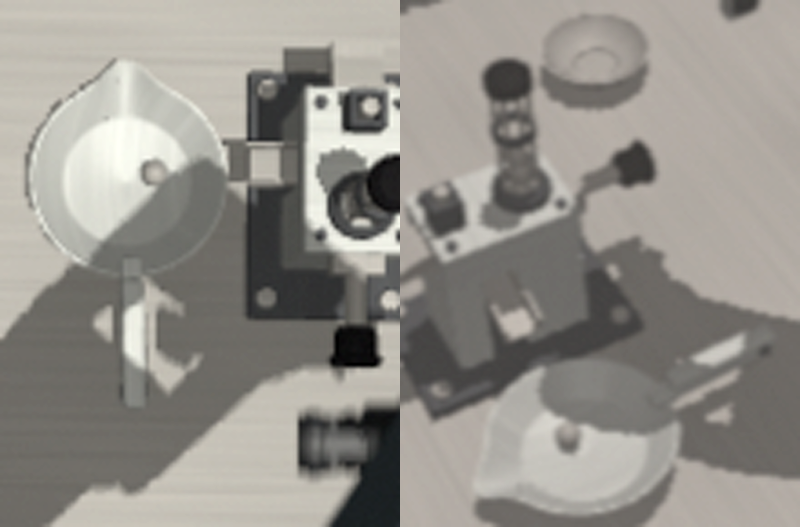

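The ball is in the dish at crop (152,170), still swinging, and the knob is home. Moving over the handle now.

In the tool's units: 0.04 m is 8, 0.03 m is 6, -0.03 rad is -0.6.

```bash
echo '[[[0.06,-3.6,6,0,-0.6],[0.06,-3.6,6,4,0],[0.06,-3.6,6,6,0],[0.06,-2.8,5.8,8,0],[0.06,0,0,0,0]]]' > path.dat && python3 drive.py path.dat
echo '[[[0.06,0,0,0,0]]]' > path.dat && python3 drive.py path.dat
```

```text
clock: 7.5
tool_pos: [0.5304, -0.1216, 0.1223]
ee_rot: [0.054, -3.134, -0.007]
contact_force: [-1.3, 0.5, -0.0]
opening: 0.0603
finger_force: 0.0
clock: 7.6
tool_pos: [0.5322, -0.1254, 0.1259]
ee_rot: [0.051, -3.141, 0.001]
contact_force: [-0.4, 1.0, -0.2]
opening: 0.0599
finger_force: 0.0
```

In the tool's units: -0.006 m is -1.2, -0.0023 m is -0.46.

```bash
echo '[[[0.05,-1.2,-0.46,6,0],[0.05,0,0,6,0],[0.05,0,0,6,0],[0.05,0,0,3.6,0],[0.05,0,0,0,0]]]' > path.dat && python3 drive.py path.dat
echo '[[[0.05,0,0,0,0]]]' > path.dat && python3 drive.py path.dat
```

```text
clock: 8.1
tool_pos: [0.5376, -0.1295, 0.0178]
ee_rot: [0.045, -3.141, 0.0]
contact_force: [-0.5, 0.2, 0.1]
opening: 0.0498
finger_force: 0.0
clock: 8.2
tool_pos: [0.5388, -0.1296, 0.0198]
ee_rot: [-0.046, 3.138, -0.003]
contact_force: [0.3, 0.1, -0.8]
opening: 0.0501
finger_force: 0.0
```

```bash
echo '[[[0.05,0,0.34,0.8,0],[0.05,0,0,0,0],[0.05,0,0,0,0],[0.05,0,0,0,0],[0.05,0,0,0,0]]]' > path.dat && python3 drive.py path.dat
echo '[[[0.05,0,0,0,0],[0.05,0,0,0,0],[0.05,0,0,0,0],[0.05,0,0,0,0],[0.05,0,0,0,0]]]' > path.dat && python3 drive.py path.dat
echo '[[[0.05,0,0,0,0],[0.05,0,0,0,0],[0.05,0,0,0,0],[0.05,0,0,0,0],[0.05,0,0,0,0]]]' > path.dat && python3 drive.py path.dat
python3 - <<'E'
from h import *
o=[]
for n in("top","scene"):
    c=arm.camera(n); np.savez(n+"3",**c)
    x,y=(310,170) if n=="top" else (225,180)
    o.append(cv2.resize(c["pixels"][y:y+145,x:x+110],(400,527),interpolation=cv2.INTER_CUBIC))
cv2.imwrite("pics/k3.png",np.clip(np.hstack(o)[:,:,::-1]*1.3,0,255).astype(np.uint8))
E
```

```text
clock: 8.7
tool_pos: [0.5376, -0.1263, 0.0147]
ee_rot: [-0.048, 3.141, -0.0]
contact_force: [1.1, 0.2, -0.3]
opening: 0.0498
finger_force: 0.0
clock: 9.2
tool_pos: [0.5373, -0.1263, 0.0143]
ee_rot: [0.047, -3.141, -0.0]
contact_force: [0.5, 0.1, 0.4]
opening: 0.0502
finger_force: 0.0
clock: 9.7
tool_pos: [0.5374, -0.1263, 0.0144]
ee_rot: [-0.047, 3.141, -0.0]
contact_force: [-0.1, 1.3, -0.3]
opening: 0.0501
finger_force: 0.0
```

View pics/k3.png

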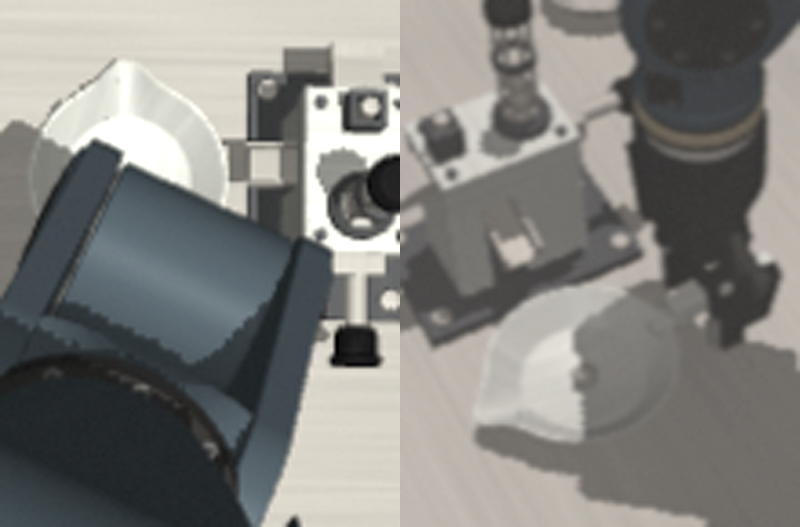

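The ball is at rest in the middle of the dish (scene crop 585,375), and the handle lies between the fingers. Closing now.

```bash
echo '[[[0.05,0,-0.2,0,0],[0.03,0,0,0,0],[0,0,0,0,0],[0,0,0,0,0],[0,0,0,0,0]]]' > path.dat && python3 drive.py path.dat
echo '[[[0,0,0,0,0],[0,0,0,0,0],[0,0,0,0,0]]]' > path.dat && python3 drive.py path.dat
```

```text
clock: 10.3
tool_pos: [0.5374, -0.1272, 0.0145]
ee_rot: [-0.048, 3.141, 0.0]
contact_force: [0.4, 0.2, 1.4]
opening: 0.0128
finger_force: 60.9
clock: 10.6
tool_pos: [0.5374, -0.1272, 0.0145]
ee_rot: [0.048, -3.141, 0.0]
contact_force: [-0.6, 0.5, 1.6]
opening: 0.0131
finger_force: 60.9
```

In the tool's units: -0.004 m is -0.8, -0.002 m is -0.4.

```bash
echo '[[[0,0,0,-0.4,0],[0,0,0,-0.8,0],[0,0,0,-0.8,0],[0,0,0,-0.4,0],[0,0,0,0,0]]]' > path.dat && python3 drive.py path.dat
echo '[[[0,0,0.4,-0.4,0],[0,0,0.8,-0.8,0],[0,0,1.2,-1.2,0],[0,0,1.6,-1.6,0],[0,0,1.6,-1.6,0]]]' > path.dat && python3 drive.py path.dat
echo '[[[0,0,1.6,-1.6,0],[0,0,1.6,-1.6,0],[0,0,1.2,-1.2,0],[0,0,0.8,-0.8,0],[0,0,0.4,-0.4,0]]]' > path.dat && python3 drive.py path.dat
```

```text
clock: 11.1
tool_pos: [0.5376, -0.1274, 0.0268]
ee_rot: [-0.047, 3.141, -0.0]
contact_force: [0.5, -0.5, -1.3]
opening: 0.013
finger_force: 60.5
clock: 11.6
tool_pos: [0.5365, -0.0984, 0.0551]
ee_rot: [-0.048, 3.141, 0.0]
contact_force: [0.3, 0.4, -1.5]
opening: 0.0131
finger_force: 60.4
clock: 12.1
tool_pos: [0.5358, -0.0708, 0.0829]
ee_rot: [-0.048, 3.141, -0.0]
contact_force: [-0.0, 0.6, -1.7]
opening: 0.0132
finger_force: 60.4
```

In the tool's units: -0.07 rad is -1.4.

```bash
echo '[[[0,0,0,0,-0.4],[0,0,0,0,-0.8],[0,0,0,0,-1.2],[0,0,0,0,-1.4],[0,0,0,0,-1.4]]]' > path.dat && python3 drive.py path.dat
echo '[[[0,0,0,0,-1.4],[0,0,0,0,-1.4],[0,0,0,0,-1.4],[0,0,0,0,-1.4],[0,0,0,0,-1.4]]]' > path.dat && python3 drive.py path.dat
echo '[[[0,0,0,0,-1.4],[0,0,0,0,-1.4],[0,0,0,0,-1.4],[0,0,0,0,-1.4],[0,0,0,0,-1.4]]]' > path.dat && python3 drive.py path.dat
echo '[[[0,0,0,0,-1.4],[0,0,0,0,-1.4],[0,0,0,0,-1.4],[0,0,0,0,-1.4],[0,0,0,0,-1.4]]]' > path.dat && python3 drive.py path.dat
echo '[[[0,0,0,0,-1.4],[0,0,0,0,-1.4],[0,0,0,0,-1.2],[0,0,0,0,-0.8],[0,0,0,0,-0.42]]]' > path.dat && python3 drive.py path.dat
python3 - <<'E'
from h import *
from scipy.spatial.transform import Rotation as Ro
o=[]
for n in("top","scene"):
    c=arm.camera(n); np.savez(n+"4",**c)
    o.append(cv2.resize(c["pixels"][120:330,90:370] if n=="top" else c["pixels"][230:480,240:480],(400,300),interpolation=cv2.INTER_AREA))
cv2.imwrite("pics/k4.png",np.clip(np.hstack(o)[:,:,::-1]*1.3,0,255).astype(np.uint8))
s=arm.get_state();R=Ro.from_rotvec(s["ee_rot"]).as_matrix();print(s["tool_pos"],R.round(4))
E
```

```text
clock: 12.6
tool_pos: [0.5356, -0.0717, 0.0819]
ee_rot: [0.459, -3.107, -0.0]
contact_force: [0.5, 0.2, -1.4]
opening: 0.013
finger_force: 60.4
clock: 13.1
tool_pos: [0.5356, -0.0717, 0.0819]
ee_rot: [0.993, -2.98, -0.0]
contact_force: [0.6, -0.1, -1.8]
opening: 0.0129
finger_force: 60.4
clock: 13.6
tool_pos: [0.5374, -0.0666, 0.0818]
ee_rot: [1.475, -2.76, 0.018]
contact_force: [0.2, 0.1, -2.1]
opening: 0.0128
finger_force: 60.4
clock: 14.1
tool_pos: [0.5402, -0.0207, 0.0714]
ee_rot: [1.8, -2.46, 0.147]
contact_force: [-0.3, -0.4, -2.7]
opening: 0.0133
finger_force: 60.4
clock: 14.6
tool_pos: [0.5298, 0.0069, 0.0552]
ee_rot: [2.013, -2.209, 0.232]
contact_force: [-0.8, -0.3, -0.6]
opening: 0.013
finger_force: 60.4
[0.52982971 0.00662419 0.05532523] [[-0.0939 -0.9956 -0.0026]
 [-0.9734  0.0924 -0.2095]
 [ 0.2088 -0.0172 -0.9778]]
```

View pics/k4.png

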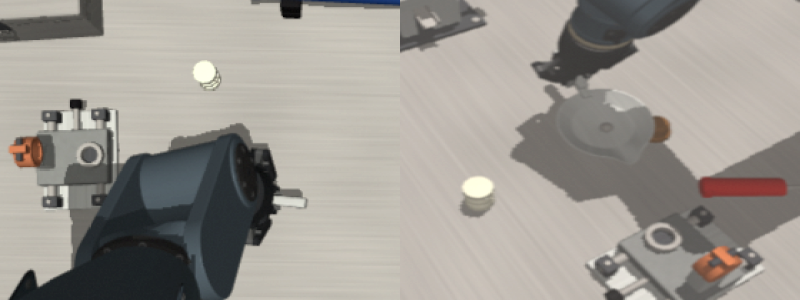

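The arm tilted about 0.2 rad and drifted near the end of the turn. The ball still looks centred (scene crop 605,127). Checking the joints before I move again.

```bash
python3 - <<'E'
from h import *
s=arm.get_state();print(s["joint_pos"].round(3),s["clock"],s["contact_force"])
E
```

```text
[-0.08   0.695  1.795 -0.345  0.667 -2.854] 14.7 [-0.08458095 -1.44406851 -1.48472728]
```
Joint 6 at -2.854 (limit -2.85!). "if a joint passes its range" — hmm, -2.854 vs printed range -2.85 (probably rounded). Anyway. Get off now. j6 relation: yaw change... initial j1=.953, j6=-.178, yaw tool x: tool y yaw 1.131 = j1 - j6 →(1.131 ✓.). So yaw = j1 - j6 (mod). Handle grasp: yaw_y=1.6, wait I said yaw .03 → tool-y yaw 1.603. j1=-.23 → j6=-1.83. Final yaw 3.174; j1≈0.2 → j6 = -2.97 < -2.85. Beyond! So that's the trap: need the half-turned grasp (j6 = +1.31-ish for handle; final +.17). With tool y yaw -1.54 at handle: j6=1.31; final yaw .03, j6=.17. So need to regrasp with half-turn. Or: would final j1≥0.33 help? Final gripper at (0.593,0.12): j1=.2. Final j6 = .2-3.174=-2.97. No (0.12 short). Could lower by shortage with grip skewed: regrasp needed anyway. "Lift the dish clear ... before turning it, then turn it a quarter anticlockwise from the way it stood." Regrasp: put the dish down where it stood (roughly), release, rotate gripper by half a turn, regrasp, lift, turn. Judged from order: ball drawn, lifted before turn. If I place the dish back with original orientation, then relift and turn, that's fine. Alternatively: place with partial turn... safest: turn back to orig orientation in air, lower to the counter near original spot (ideally not under dispenser; any free spot). "The way it stood" original. Set down at same yaw, further +y from the dispenser e.g. where it is free. Then regrasp with half turn. Time: 14.7 now; turning back 2.5 s, lower 1s, half turn pi/.15=21 rows 2.1 s +, fine. 

Joint 6 hit its lower limit: this way round the grasp needs -2.97, and the limit is -2.85. I'll turn back at once to the original yaw, set the dish down, and regrasp it half a turn round.

In the tool's units: 0.05 rad is 1.

```bash
echo '[[[0,0,0,0,0.6],[0,0,0,0,1]]]' > path.dat && python3 drive.py path.dat; python3 - <<'E'
from h import *
from scipy.spatial.transform import Rotation as Ro
s=arm.get_state();print(s["joint_pos"].round(3),s["tool_pos"]);print(Ro.from_rotvec(s["ee_rot"]).as_matrix().round(3))
E
```

```text
clock: 14.9
tool_pos: [0.5306, 0.0057, 0.0559]
ee_rot: [1.92, -2.299, 0.242]
contact_force: [-0.1, 0.4, -0.9]
opening: 0.0132
finger_force: 60.4
[-0.082  0.694  1.794 -0.344  0.667 -2.771] [0.53060859 0.00574244 0.05585464]
[[-0.178 -0.984 -0.001]
 [-0.962  0.174 -0.209]
 [ 0.206 -0.036 -0.978]]
```

```bash
python3 - <<'E'
from h import *
c=arm.camera("scene"); np.savez("scene5",**c)
o=cv2.resize(c["pixels"][270:350,310:420],(550,400),interpolation=cv2.INTER_CUBIC)
cv2.imwrite("pics/k5.png",np.clip(o[:,:,::-1]*1.5,0,255).astype(np.uint8))
E
```

```text
(no output)
```

View pics/k5.png

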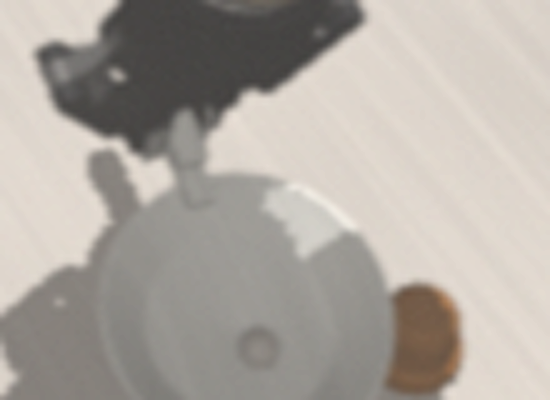

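The ball is drifting towards the lip (crop 258,347) and the cap is close by at (425,335). I'll work out a quick set-down away from the cap that also levels the dish.

```bash
python3 - <<'E'
from h import *
from scipy.spatial.transform import Rotation as Ro
t=load("top0");s5=load("scene5");np.set_printoptions(precision=4,suppress=True)
print("cap",plane(t,232,285,.03),"standoff",plane(t,233,170,.045),"driver",plane(t,180,278,.02))
s=arm.get_state();R=Ro.from_rotvec(s["ee_rot"]).as_matrix();p=s["tool_pos"]
G=p-.019*R[:,2];dx=-R[:,0];n=-R[:,2]
O=G+.084*dx-.033*n;M=O+.004*n+.008*n;print("G",G,"dish",O,"clock",s["clock"])
u=310+258/5,270+347/5
print("mid px",proj(s5,M),"ball px",u)
o,d=ray(s5,*u);q=o+d*((M-o)@n)/(d@n);print("ball off (dish x,y)",(q-M)@dx,(q-M)@-R[:,1] if 0 else (q-M)@np.cross(n,dx))
print("lowest foot", (O-.035*np.array([0,0,1])*0)[2]-.035*np.linalg.norm(n[:2]))
for w in([0,0,-.01],[.01,0,0],[0,.01,0]): print(w,R.T@w)
E
```

```text
cap [0.4773 0.112  0.03  ] standoff [0.7204 0.1139 0.045 ] driver [0.491  0.2246 0.02  ]
G [0.5307 0.0097 0.0744] dish [0.5457 0.0836 0.0248] clock 14.95
mid px (np.float64(357.79539531129325), np.float64(334.0283154485518)) ball px (361.6, 339.4)
ball off (dish x,y) 0.012509039056838124 0.0031422292830737032
lowest foot 0.017517850818823632
[0, 0, -0.01] [-0.0021  0.0004  0.0098]
[0.01, 0, 0] [-0.0018 -0.0098 -0.    ]
[0, 0.01, 0] [-0.0096  0.0018 -0.0021]
```

```bash
echo '[[[0,-0.86,-1.86,2.36,0],[0,-0.86,-1.86,2.36,0],[0,-0.42,0.08,1.96,0],[0,-0.34,0.06,1.5,0],[0,0,0,0,0]]]' > path.dat && python3 drive.py path.dat
python3 - <<'E'
from h import *
c=arm.camera("scene"); np.savez("scene6",**c)
s=arm.get_state();print(s["clock"],s["contact_force"],s["moment"],s["joint_pos"].round(3))
o=cv2.resize(c["pixels"][260:360,300:420],(600,500),interpolation=cv2.INTER_CUBIC)
cv2.imwrite("pics/k6.png",np.clip(o[:,:,::-1]*1.5,0,255).astype(np.uint8))
E
```

```text
clock: 15.45
tool_pos: [0.5523, 0.0053, 0.0134]
ee_rot: [1.925, -2.296, 0.246]
contact_force: [0.5, -4.0, 6.5]
opening: 0.0133
finger_force: 63.4
15.5 [ 0.85390693 -3.6651699   5.86349834] [-0.36663678  0.03575357  0.04990767] [-0.079  0.784  1.751 -0.369  0.621 -2.742]
```

View pics/k6.png

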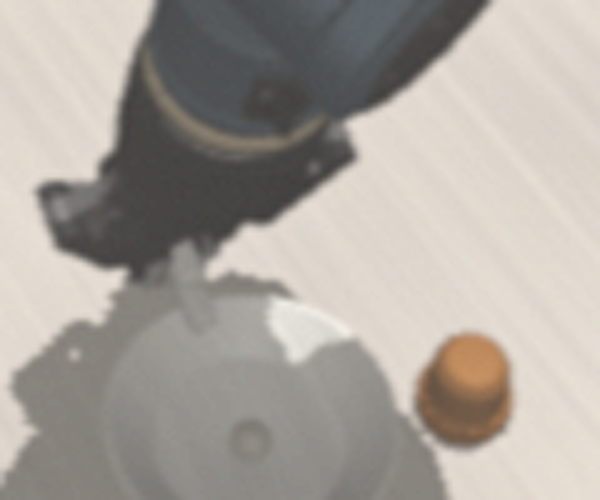

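The ball is near the middle of the dish (crop 251,440), the dish is down, and the cap stands clear at (465,390). I'll release, back off, and turn joint 6 the other way with the gripper empty to undo the tilt.

The rows are not in the units I measure in: shifts go in units of 5 mm and turns go in units of 0.05 rad. I convert before sending: -0.03 m is -6, -0.05 m is -10.

```bash
echo '[[[0.03,0,0,0,0],[0.05,0,0,0,0],[0.05,0,0,-6,0],[0.05,0,0,-10,0],[0.05,0,0,-10,0]]]' > path.dat && python3 drive.py path.dat
echo '[[[0.05,0,0,-6,2],[0.05,0,0,0,3],[0.05,0,0,0,3],[0.05,0,0,0,3],[0.05,0,0,0,3]]]' > path.dat && python3 drive.py path.dat
echo '[[[0.05,0,0,0,3],[0.05,0,0,0,3],[0.05,0,0,0,3],[0.05,0,0,0,3],[0.05,0,0,0,3]]]' > path.dat && python3 drive.py path.dat
python3 - <<'E'
from h import *
s=arm.get_state();print(s["joint_pos"].round(3))
E
```

```text
clock: 16.0
tool_pos: [0.5493, 0.0342, 0.1406]
ee_rot: [1.923, -2.294, 0.237]
contact_force: [1.0, 0.6, 0.8]
opening: 0.05
finger_force: 0.0
clock: 16.5
tool_pos: [0.55, 0.0404, 0.1696]
ee_rot: [1.032, -2.874, 0.302]
contact_force: [0.2, 1.0, -0.4]
opening: 0.0502
finger_force: 0.0
clock: 17.0
tool_pos: [0.55, 0.0403, 0.1694]
ee_rot: [0.094, 3.119, -0.33]
contact_force: [-1.4, -0.5, 0.4]
opening: 0.0501
finger_force: 0.0
[-0.016  0.532  1.664 -0.258  0.962 -1.376]
```

In the tool's units: 0.15 rad is 3.

```bash
for i in 1; do echo '[[[0.05,0,0,0,3],[0.05,0,0,0,3],[0.05,0,0,0,3],[0.05,0,0,0,3],[0.05,0,0,0,3]]]' > path.dat && python3 drive.py path.dat ; done | head -1
echo '[[[0.05,0,0,0,3],[0.05,0,0,0,3],[0.05,0,0,0,3],[0.05,0,0,0,3],[0.05,0,0,0,3]]]' > path.dat && python3 drive.py path.dat | head -1
echo '[[[0.05,0,0,0,3],[0.05,0,0,0,3],[0.05,0,0,0,3],[0.05,0,0,0,3],[0.05,0,0,0,3]]]' > path.dat && python3 drive.py path.dat | head -1
echo '[[[0.05,0,0,0,3],[0.05,0,0,0,3],[0.05,0,0,0,3],[0.05,0,0,0,3],[0.05,0,0,0,3]]]' > path.dat && python3 drive.py path.dat | head -1
echo '[[[0.05,0,0,0,3],[0.05,0,0,0,3],[0.05,0,0,0,3],[0.05,0,0,0,3],[0.05,0,0,0,3]]]' > path.dat && python3 drive.py path.dat
echo '[[[0.05,0,0,0,3],[0.05,0,0,0,3],[0.05,0,0,0,3]]]' > path.dat && python3 drive.py path.dat
python3 - <<'E'
from h import *
s=arm.get_state();print(s["joint_pos"].round(3))
E
```

```text
clock: 17.5
clock: 18.0
clock: 18.5
clock: 19.0
clock: 19.5
tool_pos: [0.55, 0.0403, 0.1693]
ee_rot: [2.777, -0.965, 0.098]
contact_force: [0.6, -0.8, -0.4]
opening: 0.05
finger_force: 0.0
clock: 19.8
tool_pos: [0.55, 0.0403, 0.1694]
ee_rot: [2.506, -1.569, 0.162]
contact_force: [-0.2, 0.1, -0.4]
opening: 0.0502
finger_force: 0.0
[-0.016  0.532  1.664 -0.258  0.962  2.824]
```

Now near the +2.85 limit. I'll turn further and watch joint 4 and the tilt.

```bash
cat > st.py <<'E'
from h import *
from scipy.spatial.transform import Rotation as Ro
s=arm.get_state();R=Ro.from_rotvec(s["ee_rot"]).as_matrix()
print(s["clock"],s["joint_pos"].round(3),s["tool_pos"].round(4));print("z axis",R[:,2].round(4),"yaw y",round(np.arctan2(R[1,1],R[0,1]),4))
E
echo '[[[0.05,0,0,0,1.4],[0.05,0,0,0,1.4],[0.05,0,0,0,0]]]' > path.dat && python3 drive.py path.dat >/dev/null; python3 st.py
```

```text
20.1 [-0.066  0.519  1.657 -0.216  0.97   2.854] [0.5534 0.0222 0.1762]
z axis [-0.0046 -0.1766 -0.9843] yaw y -2.8029
```

In the tool's units: 0.07 rad is 1.4.

```bash
echo '[[[0.05,0,0,0,1.4],[0.05,0,0,0,1.4],[0.05,0,0,0,1.4],[0.05,0,0,0,1.4],[0.05,0,0,0,1.4]]]' > path.dat && python3 drive.py path.dat >/dev/null; python3 st.py
```

```text
20.6 [-0.237  0.482  1.671 -0.073  0.97   2.854] [ 0.5493 -0.0367  0.1882]
z axis [ 0.0044 -0.0628 -0.998 ] yaw y -3.0505
```

In the tool's units: 0.07 rad is 1.4.

```bash
echo '[[[0.05,0,0,0,1.4],[0.05,0,0,0,1.4],[0.05,0,0,0,1.4],[0.05,0,0,0,1.4]]]' > path.dat && python3 drive.py path.dat >/dev/null; python3 st.py
```

```text
21.0 [-0.379  0.461  1.712  0.041  0.945  2.854] [ 0.5338 -0.0828  0.1884]
z axis [ 0.0339  0.022  -0.9992] yaw y 3.0257
```

In the tool's units: 0.035 m is 7, -0.15 rad is -3.

```bash
echo '[[[0.05,7,7,0,-1],[0.05,7,7,0,-2],[0.05,0,0,0,-3],[0.05,0,0,0,-3],[0.05,0,0,0,-3]]]' > path.dat && python3 drive.py path.dat|head -1
python3 st.py
echo '[[[0.05,0,0,0,-3],[0.05,0,0,0,-3],[0.05,0,0,0,-3],[0.05,0,0,0,-3],[0.05,0,0,0,-3]]]' > path.dat && python3 drive.py path.dat | head -1
echo '[[[0.05,0,0,0,-3],[0.05,0,0,0,-3],[0.05,0,0,0,-3],[0.05,0,0,0,-3],[0.05,0,0,0,-3]]]' > path.dat && python3 drive.py path.dat | head -1
echo '[[[0.05,0,0,0,-3],[0.05,0,0,0,-3],[0.05,0,0,0,-3],[0.05,0,0,0,-3],[0.05,0,0,0,-3]]]' > path.dat && python3 drive.py path.dat | head -1
echo '[[[0.05,0,0,0,-3],[0.05,0,0,0,-3],[0.05,0,0,0,-3],[0.05,0,0,0,-3],[0.05,0,0,0,-3]]]' > path.dat && python3 drive.py path.dat | head -1
echo '[[[0.05,0,0,0,-3],[0.05,0,0,0,-3],[0.05,0,0,0,-3],[0.05,0,0,0,-3],[0.05,0,0,0,-3]]]' > path.dat && python3 drive.py path.dat | head -1
echo '[[[0.05,0,0,0,-3],[0.05,0,0,0,-3],[0.05,0,0,0,-3],[0.05,0,0,0,-3],[0.05,0,0,0,-3]]]' > path.dat && python3 drive.py path.dat | head -1
python3 st.py
```

```text
clock: 21.5
21.5 [-0.566  0.397  1.855  0.047  0.873  2.055] [ 0.4576 -0.1464  0.1845]
z axis [ 0.0332  0.0215 -0.9992] yaw y -2.6504
clock: 22.0
clock: 22.5
clock: 23.0
clock: 23.5
clock: 24.0
clock: 24.5
24.5 [-0.564  0.398  1.855  0.047  0.873 -2.445] [ 0.458  -0.1457  0.1844]
z axis [ 0.0331  0.0215 -0.9992] yaw y 1.8515
```

```bash
echo '[[[0.05,0,0,0,-3],[0.05,0,0,0,-3],[0.05,0,0,0,-2.2],[0.05,0,0,0,-1.2]]]' > path.dat && python3 drive.py path.dat |head -1
python3 st.py
```

```text
clock: 24.9
24.9 [-0.535  0.401  1.846  0.023  0.877 -2.853] [ 0.4624 -0.139   0.1848]
z axis [ 0.0242  0.0067 -0.9997] yaw y 2.3028
```

In the tool's units: -0.05 rad is -1.

```bash
echo '[[[0.05,0,0,0,-1]]]' > path.dat && python3 drive.py path.dat |head -1
python3 st.py
```

```text
clock: 25.0
25.0 [-0.507  0.404  1.839  0.003  0.88  -2.854] [ 0.4668 -0.1313  0.1851]
z axis [ 0.0174 -0.0068 -0.9998] yaw y 2.3449
```

```bash
cat > dish.py <<'E'
from h import *
import sys
np.set_printoptions(precision=4,suppress=True)
def cloud(c):
    v,u=np.mgrid[:480,:640]; d=np.stack([(u-c["cx"])/c["fx"],(v-c["cy"])/c["fy"],np.ones(u.shape)],-1)*c["depth"][...,None]
    return (d-c["t"])@c["R"]
for n in("top","scene"):
    c=arm.camera(n);np.savez(n+"7",**c);P=cloud(c)
    m=(P[...,2]>.012)&(P[...,2]<.055)&(abs(P[...,0]-.567)<.09)&(abs(P[...,1]-.04)<.13)
    k,l,st,ce=cv2.connectedComponentsWithStats(m.astype(np.uint8))
    i=1+st[1:,4].argmax();m=l==i;Q=P[m]
    h=Q[(Q[:,2]>.034)];h=h[h[:,1]<.02]
    print(n,"n",len(Q),"handle",len(h),h.mean(0),np.percentile(h[:,2],[5,95]),"y range",h[:,1].min(),h[:,1].max())
    a=np.polyfit(h[:,1],h[:,0],1);print(" handle x=a*y+b",a,"dish yaw",np.pi/2-np.arctan(a[0]))
    r=Q[(Q[:,1]>.02)];(x,y),R=cv2.minEnclosingCircle(r[:,:2].astype(np.float32));print(" extents",r.min(0),r.max(0))
    cv2.imwrite(f"pics/d_{n}.png",c["pixels"][:,:,::-1])
E
python3 dish.py
```

```text
top n 1635 handle 211 [ 0.549  -0.0111  0.0417] [0.0383 0.0452] y range -0.04321898428554376 0.01999404790068943
 handle x=a*y+b [0.177 0.551] dish yaw 1.3956365591901418
 extents [0.5111 0.0205 0.012 ] [0.6251 0.1618 0.0456]
scene n 1674 handle 179 [ 0.5524 -0.0093  0.0408] [0.0371 0.0434] y range -0.04000723920958131 0.019959529129224364
 handle x=a*y+b [0.18   0.5541] dish yaw 1.392726890907254
 extents [0.5115 0.0203 0.012 ] [0.6279 0.1635 0.0439]
```

In the tool's units: 0.15 rad is 3.

```bash
echo '[[[0.05,0,0,0,3],[0.05,0,0,0,3],[0.05,0,0,0,3],[0.05,0,0,0,3],[0.05,0,0,0,3]]]' > path.dat && python3 drive.py path.dat |head -1
echo '[[[0.05,0,0,0,3],[0.05,0,0,0,3],[0.05,0,0,0,3],[0.05,0,0,0,3],[0.05,0,0,0,3]]]' > path.dat && python3 drive.py path.dat |head -1
echo '[[[0.05,0,0,0,3],[0.05,0,0,0,3],[0.05,0,0,0,3],[0.05,0,0,0,3],[0.05,0,0,0,3]]]' > path.dat && python3 drive.py path.dat |head -1
echo '[[[0.05,0,0,0,3],[0.05,0,0,0,2.44],[0.05,8,3.2,0,0],[0.05,8,3.2,4,0],[0.05,8,3.2,4,0]]]' > path.dat && python3 drive.py path.dat |head -1
echo '[[[0.05,6.6,2.6,4,0],[0.05,0,0,0,0],[0.05,0,0,0,0]]]' > path.dat && python3 drive.py path.dat |head -1
python3 st.py
```

```text
clock: 25.6
clock: 26.1
clock: 26.6
clock: 27.1
clock: 27.4
27.4 [-0.185  0.577  1.718 -0.004  0.829 -0.005] [0.5546 0.0083 0.1253]
z axis [ 0.0162 -0.006  -0.9999] yaw y -0.1772
```

```bash
echo '[[[0.05,0.2,-0.52,6,0],[0.05,0,0,6,0],[0.05,0,0,6,0],[0.05,0,0,4,0],[0.05,0,0,0,0]]]' > path.dat && python3 drive.py path.dat 
echo '[[[0.05,0,0,0,0],[0.05,0,0,0,0]]]' > path.dat && python3 drive.py path.dat |head -1
python3 st.py
```

```text
clock: 27.9
tool_pos: [0.5527, 0.007, 0.0145]
ee_rot: [2.404, 2.003, 0.011]
contact_force: [0.2, 0.3, 0.0]
opening: 0.05
finger_force: 0.0
clock: 28.1
28.1 [-0.187  0.761  1.766 -0.005  0.593 -0.002] [0.5556 0.0072 0.0176]
z axis [ 0.0209 -0.0066 -0.9998] yaw y -0.1808
```

In the tool's units: -0.0015 m is -0.3, 0.003 m is 0.6.

```bash
echo '[[[0.05,0,-0.3,0.6,0],[0.05,0,0,0,0],[0.03,0,0,0,0],[0,0,0,0,0],[0,0,0,0,0]]]' > path.dat && python3 drive.py path.dat
echo '[[[0,0,0,0,0],[0,0,0,0,0],[0,0,0,0,0]]]' > path.dat && python3 drive.py path.dat
python3 st.py; python3 - <<'E'
from h import *
# ball vs dish middle in scene7 (before grasp): darkest blob inside the floor is reported by HoughCircles
c=load("scene7");g=cv2.cvtColor(c["pixels"],cv2.COLOR_RGB2GRAY)
u,v=proj(c,np.array([.569,.0915,.012]));u,v=int(u),int(v);print("expected",u,v)
w=g[v-14:v+15,u-14:u+15];d=cv2.GaussianBlur(w,(3,3),0).astype(int)
print(cv2.HoughCircles(cv2.resize(w,None,fx=4,fy=4,interpolation=cv2.INTER_CUBIC),cv2.HOUGH_GRADIENT,1,40,param1=60,param2=12,minRadius=12,maxRadius=28))
E
```

```text
clock: 28.6
tool_pos: [0.5531, 0.0083, 0.0133]
ee_rot: [2.399, 2.003, 0.016]
contact_force: [-1.3, -0.8, 3.8]
opening: 0.0131
finger_force: 60.5
clock: 28.9
tool_pos: [0.5532, 0.0082, 0.0132]
ee_rot: [2.4, 2.002, 0.016]
contact_force: [-1.4, -0.7, 3.7]
opening: 0.0133
finger_force: 60.6
28.9 [-0.186  0.768  1.771 -0.005  0.584 -0.002] [0.5532 0.0082 0.0132]
z axis [ 0.0181 -0.006  -0.9998] yaw y -0.18
expected 348 347
[[[58.5 62.5 19.6]]]
```

In the tool's units: -0.012 m is -2.4, -0.01 m is -2.

```bash
echo '[[[0,0,0,-0.6,0],[0,0,0,-1.2,0],[0,0,0,-2,0],[0,0,0,-2.4,0],[0,0,0,-2.4,0]]]' > path.dat && python3 drive.py path.dat
echo '[[[0,0,0,-2.4,0],[0,0,0,-2.4,0],[0,0,0,-2,0],[0,0,0,-1.2,0],[0,0,0,-0.6,0]]]' > path.dat && python3 drive.py path.dat
echo '[[[0,0,0,0,-0.4],[0,0,0,0,-0.8],[0,0,0,0,-1],[0,0,0,0,-1],[0,0,0,0,-0.6]]]' > path.dat && python3 drive.py path.dat
echo '[[[0,0,0,0,-0.24],[0,0,0,0,0],[0,0,0,0,0]]]' > path.dat && python3 drive.py path.dat|head -1
python3 st.py
cat > d8.py <<'E'
from h import *
import sys
from scipy.spatial.transform import Rotation as Ro
np.set_printoptions(precision=4,suppress=True)
s=arm.get_state();R=Ro.from_rotvec(s["ee_rot"]).as_matrix()
G=s["tool_pos"]-.019*R[:,2]; L=G+.155*R[:,0]-.0125*np.array([0,0,1]);print("nominal lip",L)
def cloud(c):
    v,u=np.mgrid[:480,:640]; d=np.stack([(u-c["cx"])/c["fx"],(v-c["cy"])/c["fy"],np.ones(u.shape)],-1)*c["depth"][...,None]
    return (d-c["t"])@c["R"]
for n in("top","scene"):
    c=arm.camera(n);np.savez(n+"8",**c);P=cloud(c)
    A=G+.084*R[:,0]
    m=(abs(P[...,2]-L[2])<.022)&(np.hypot(P[...,0]-A[0],P[...,1]-A[1])<.078)&(P[...,2]>.03)
    k,l,st,ce=cv2.connectedComponentsWithStats(m.astype(np.uint8));m=l==1+st[1:,4].argmax()
    Q=P[m];al=(Q-A)@R[:,0];la=(Q-A)@R[:,1];i=al.argmax();print(n,len(Q),"tip",Q[i],"along",al[i],"across",la[i],"lateral ext",la.min(),la.max())
    rim=Q[(np.hypot(al,la)>.050)&(np.hypot(al,la)<.060)&(Q[:,2]>A[2]-.02)]
    B=np.c_[(rim-A)@R[:,0],(rim-A)@R[:,1],np.ones(len(rim))];w=np.ones(len(rim),bool)
    for _ in range(5):
        f=np.linalg.lstsq(B[w],rim[w,2],rcond=None)[0];e=rim[:,2]-B@f;w=abs(e)<.004
    print("  rim plane slopes along,across,z",f,w.sum())
E
python3 d8.py
```

```text
clock: 29.4
tool_pos: [0.5526, 0.0084, 0.0572]
ee_rot: [2.399, 2.002, 0.016]
contact_force: [0.2, 0.9, -2.1]
opening: 0.0131
finger_force: 59.8
clock: 29.9
tool_pos: [0.5519, 0.0087, 0.0999]
ee_rot: [2.399, 2.002, 0.017]
contact_force: [0.2, -0.0, -1.4]
opening: 0.0128
finger_force: 59.8
clock: 30.4
tool_pos: [0.5512, 0.0088, 0.0984]
ee_rot: [2.197, 2.223, 0.012]
contact_force: [-0.3, 0.2, -1.2]
opening: 0.0133
finger_force: 59.8
clock: 30.7
30.7 [-0.185  0.617  1.743 -0.004  0.763 -0.204] [0.5516 0.0088 0.0989]
z axis [ 0.0179 -0.006  -0.9998] yaw y 0.0218
nominal lip [0.5479 0.1638 0.1044]
top 541 tip [0.5024 0.12   0.1079] along 0.028200154761537644 across -0.046615639139336015 lateral ext -0.05681056307116574 -0.01680708336188867
  rim plane slopes along,across,z [-0.0699 -0.1383  0.1026] 134
scene 2949 tip [0.5476 0.1658 0.1067] along 0.07307870145678072 across -0.00044102876639249774 lateral ext -0.05695847550848147 0.059693955902133666
  rim plane slopes along,across,z [-0.0184  0.0053  0.11  ] 573
```

The lip measured in the scene view agrees with the nominal position to 2 mm, and the dish is level to about 1°. Carrying it to the socket now.

In the tool's units: 0.015 m is 3, 0.013 m is 2.6.

```bash
echo '[[[0,0.6,0.28,0,0],[0,1.5,0.66,0,0],[0,2.6,1.16,0,0],[0,3,1.32,0,0],[0,3,1.32,0,0]]]' > path.dat && python3 drive.py path.dat |head -2
echo '[[[0,3,1.32,0,0],[0,3,1.32,0,0],[0,2.6,1.16,0,0],[0,1.5,0.66,0,0],[0,0.6,0.28,0,0]]]' > path.dat && python3 drive.py path.dat
echo '[[[0,0,0,0.4,0],[0,0,0,1.2,0],[0,0,0,1.6,0],[0,0,0,0.8,0],[0,0,0,0.4,0]]]' > path.dat && python3 drive.py path.dat
echo '[[[0,0,0,0,0],[0,0,0,0,0],[0,0,0,0,0]]]' > path.dat && python3 drive.py path.dat
python3 st.py; python3 d8.py
```

```text
clock: 31.3
tool_pos: [0.5748, 0.0645, 0.0992]
clock: 31.8
tool_pos: [0.597, 0.1178, 0.0991]
ee_rot: [2.183, 2.235, 0.013]
contact_force: [0.2, -0.6, -0.9]
opening: 0.0132
finger_force: 59.8
clock: 32.3
tool_pos: [0.5964, 0.1161, 0.0762]
ee_rot: [2.187, 2.234, 0.011]
contact_force: [0.6, 0.2, -1.7]
opening: 0.0129
finger_force: 59.8
clock: 32.6
tool_pos: [0.5973, 0.1166, 0.0774]
ee_rot: [2.185, 2.233, 0.014]
contact_force: [-0.2, 0.2, -1.7]
opening: 0.0132
finger_force: 59.8
32.6 [ 0.012  0.704  1.606 -0.009  0.813 -0.004] [0.5973 0.1166 0.0774]
z axis [ 0.0186 -0.006  -0.9998] yaw y 0.0219
nominal lip [0.5936 0.2717 0.0829]
top 441 tip [0.5716 0.2501 0.0865] along 0.04998025108598427 across -0.02257814194929295 lateral ext -0.0345171858196725 -0.007013617619524988
  rim plane slopes along,across,z [ 0.7628 -0.4939  0.0385] 40
scene 3723 tip [0.5938 0.2734 0.0827] along 0.07279311300482551 across 3.385780520399932e-06 lateral ext -0.056891636858286285 0.05964865763858318
  rim plane slopes along,across,z [-0.0258  0.0034  0.0884] 742
```

In the tool's units: 0.004 m is 0.8, 0.002 m is 0.4.

```bash
echo '[[[0,0,0,0.4,0],[0,0,0,0.8,0],[0,0,0,0.8,0],[0,0,0,0.4,0],[0,0,0,0.2,0]]]' > path.dat && python3 drive.py path.dat >/dev/null
echo '[[[0,0,0,0,0],[0,0,0,0,0],[0,0,0,0,0],[0,0,0,0,0],[0,0,0,0,0]]]' > path.dat && python3 drive.py path.dat
echo '[[[0,0,0,0,0],[0,0,0,0,0],[0,0,0,0,0],[0,0,0,0,0],[0,0,0,0,0]]]' > path.dat && python3 drive.py path.dat >/dev/null
python3 st.py; python3 d8.py; python3 - <<'E'
from h import *
c=load("scene8");o=cv2.resize(c["pixels"][300:480,300:480],(590,590),interpolation=cv2.INTER_CUBIC)
cv2.imwrite("pics/k8.png",np.clip(o[:,:,::-1]*1.5,0,255).astype(np.uint8))
E
```

```text
clock: 33.7
tool_pos: [0.5974, 0.1166, 0.0643]
ee_rot: [2.185, 2.233, 0.013]
contact_force: [0.8, 0.2, -2.3]
opening: 0.0132
finger_force: 59.8
34.2 [ 0.012  0.725  1.611 -0.009  0.788 -0.003] [0.5973 0.1165 0.0642]
z axis [ 0.0181 -0.006  -0.9998] yaw y 0.022
nominal lip [0.5936 0.2716 0.0697]
top 336 tip [0.5687 0.2498 0.075 ] along 0.04981215141436877 across -0.02547195865987742 lateral ext -0.031182522411346586 -0.007512403535937629
  rim plane slopes along,across,z [ 1.0584 -0.6846  0.0078] 19
scene 3759 tip [0.583  0.2773 0.0533] along 0.07706800035518654 across -0.01101115558875437 lateral ext -0.05753117931066596 0.059954398979740905
  rim plane slopes along,across,z [-0.0196  0.0043  0.0753] 729
```

View pics/k8.png

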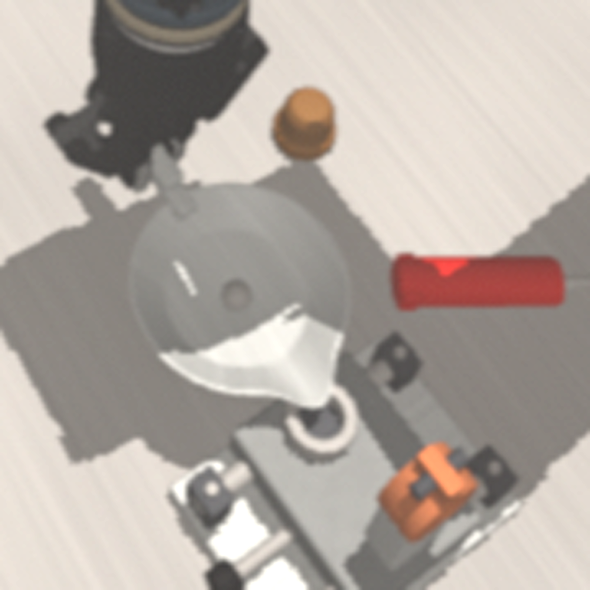

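The lip sits over the socket ring at (325,410) with a gap of about 10 mm, and the ball is in the dish's middle at (237,293). Handing in.

```bash
python3 -c "
from bench import arm
print(arm.sign_off())"
```

```text
the job is handed in; nothing more can be done
None
```

Handed in at about 34 s: one ball was drawn and lies in the middle of the dish, held still and level to about 1° after its quarter turn, with the lip about 10 mm above the socket; on the way joint 6 hit its limit (read 2.854 against 2.85), tilting the dish about 12° and the ball off-centre, so I set the dish down mid-turn and regrasped it.

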